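# Key the display turntable platter onto its drive pin

## Task

Get the revolving display stand ready for a teapot: with a fingertip against its peg, turn the wooden platter until the notch in its rim stands over the drive pin, then press the platter down until it is fully home on the pin, and take your hand away. Only push and press: do not lift the platter, and leave the teapot, the cup and the caddy where they stand.

Things in the scene. Friction and masses are not known exactly. Their poses are not given: they have to be found in the camera images.
- stand: Dark steel foot of the display stand, fixed to the counter: a round foot 148 mm across, 20 mm high, with a flat tongue 30 mm wide, 12 mm high, that sticks out along its +x to 120 mm from the centre (seen beyond the platter's rim) and carries the drive pin. Origin at the centre of its underside, on the vertical axis about which the platter turns; z up.
- pin (a point): Top of the drive pin: an upright oblong steel pin, 14 mm wide and 24 mm long (along the tongue), its middle 82 mm from the axis of the stand, top 36 mm above the counter. While the platter is up the pin lies 2 mm below its underside, mostly hidden by it; it never moves.
- platter: Brown cork-lined wooden disc, 180 mm across, 14 mm thick, on the stand's spindle. It starts with its upper face 52 mm above the counter, 10 mm lower when home. It turns without end either way, against about 1 N at the peg, and stays where left. One square notch, 21 mm wide, 24 mm deep, is cut through its rim. Origin: centre of its underside; z up, x out through the notch.
- notch (a point): The middle of the platter's notch, 82 mm from the axis, at the level of the platter's upper face. It stands right above the pin when the platter is aligned (about 3 mm to either side is enough for the pin to enter).
- peg_top (a point): Centre of the top of the finger peg: a round upright dark wooden peg 16 mm thick and 24 mm high on the platter's upper face, 64 mm from the axis, straight opposite the notch.
- hub (a point): Centre of the top of the steel hub cap, a flat disc 32 mm across standing 4 mm above the platter's upper face, on the axis: a good place to press.
- sleeve (a joint): How far the platter has slid down the spindle, in m: 0 at the start (up), 0.010 fully home, at a firm stop; below 0: lifted. The bore is snug: it stays at the height where it is left and takes 2 to 4 N to slide down. Out of line it meets the pin after 2 mm; its soft cork-lined underside then yields springily (about 5 N per mm) and afterwards rises back to some 0.004.
- teapot: Loose white porcelain teapot, body 100 mm across, about 175 mm over spout and handle, 89 mm high, beside the stand. Origin at the centre of its underside. Not to be moved.
- cup: Loose white porcelain cup, 64 mm across, 45 mm high, beside the stand. Origin at the centre of its underside. Not to be moved.
- caddy: Loose blue glazed tea caddy with a wooden lid, 64 mm across, 68 mm high, beside the stand. Origin at the centre of its underside. Not to be moved.
There are look-alikes about, which are no part of the job. There is more than one size of the stand; the job needs the middle-sized.

How it is judged:
By the outcome, as a careful person would: the job done as asked, in the order asked, and still so for the second after the job is handed in, with the robot touching nothing.
It also fails if it takes over 51 s, if anything falls off the work surface, if the arm or the gripper's body presses on something with over 40 N, if the wrist force passes 120 N, or if a joint passes its speed limit or range.

## Robot

A 6-joint arm with a two-finger parallel gripper is mounted at the origin on the work surface. World frame = base frame: x ahead of the robot, y to its left, z up, the work surface at z = 0. Lengths are in m, angles in rad, forces in N, time in s.
With the tool pointing down it reaches from about 0.225 to 0.875 m from the base axis. Payload 3.4 kg.
Tool frame: the origin (TCP) lies between the finger pads; the fingertips stand 11 mm ahead of it and the grasp point (between the pads) lies 8 mm behind it; z points along the fingers, y is the line along which they close (so a half turn about z gives the same grasp; the last joint's range is limited). The gripper opens to 85 mm and grips with 20 to 120 N. Pads are 22 mm wide; open, the fingers measure 114 mm over their backs; the gripper's body (76 mm by 85 mm) begins 54 mm behind the grasp point. The pads swing forward as they close: fully open they stand 13 mm farther back than shut.
Start: joints at [1.182, 0.276, 1.505, -0, 1.361, -0.121], TCP at [0.152, 0.555, 0.242] pointing down, gripper open.
Joint ranges: [-2.89, 2.89], [-0.75, 2.08], [0.22, 2.7], [-1.18, 4.32], [0.11, 2.71], [-2.7, 2.7]. Speed limits (rad/s): [2.57, 2.57, 3.14, 3.14, 3.14, 3.14].

## Interface

Orientations are given as a unit quaternion [w, x, y, z].
In Python, from rig import manip, imaging gives the robot as it stands. The module is installed in compiled form; this text tells all that it offers.
- The arm moves only by the tool jog_arm, never from a script. Its argument "deltas" is one flat list of numbers, 7 for each row, row after row: the turn, a rotation vector about the world's x, y, z in degrees, then the shift along the world's x, y, z in mm, then the opening, from 0 (shut) to 1 (fully open). In form: [ax, ay, az, tx, ty, tz, gripper, ax, ay, az, tx, ty, tz, gripper, ...]. A call has 1 to 20 rows; each row is the pose to reach, as a shift and turn from the pose commanded when the call began; what a row does not reach only later rows make up. A row lasts 1/10 s, in which the tool goes at most 50 mm and 8.59 degrees, less where a joint would pass 70% of its speed; a pose out of reach is approached as far as the arm can. A call with a gripper value outside its range is refused whole. The fingers move at their own pace and stop on an object; "grip_force" is the grip in N (left out, the last holds). Time passes only in rows, so rows that repeat a pose let the fingers close. It gives the time, the measured TCP pose, the force, the opening and the grip force at its end, in the units of the state.
- manip.get_state(): the state, without advancing time (a new reading comes with each control period).
- imaging.get_image(name): name is "side" or "top" or "wrist"; returns the picture (384x512x3 uint8, blue, green, red); there is no depth.
- imaging.calibration(name): a dict with "mtx" (3x3 intrinsics, pixels), "cam_to_world" (4x4, takes a point from camera to world coordinates). Camera axes: x right, y down, z forward; pixel columns grow to the right and rows downward; lengths in m; the calibration is good to about 2 mm. A picture is of the moment at which its call begins: read the wrist's pose just before it. calibration takes no time and is no camera call; for the wrist camera it gives the pose at the moment of the call.
- manip.sign_off(): hands the job in; it is judged then, once.
The state is a dict: "clock": time; "qpos": joint angles; "qd": joint speeds; "effort": joint torques, N m; "position": TCP position; "ee_rot": TCP orientation; "contact_force": force on the tool from outside, world axes, zero at the start; "moment": the same for the moment, N m; "width": finger opening in m; "gripper_force": force on a finger pad.
Only numpy, scipy, OpenCV 4.12 (cv2) and the standard library are available. Lean on these libraries where they do the work, as an engineer would, in place of code of your own. Each camera call takes 0.05 s, during which the arm holds its last target. There are 200 camera calls.

## Working session

There is one attempt and no reset: what is moved stays moved. The work goes in short steps, Python scripts to look and compute and a tool call to move; the robot and the scene stay as the last step left them, time stands still between calls to the robot, and variables do not carry over. Pictures are saved under pics/ and viewed, at most 10 in all, crops included, and the job is handed in when it is done.

Besides the shell and the picture viewer there is one more tool, called after "Emit:" by a JSON object that holds its "op" and its "data", one argument or row to a line. jog_arm: Moves the arm, as the interface text tells. Its arguments: {"type":"object","properties":{"deltas":{"type":"array"},"grip_force":{"type":"number"}},"required":["deltas"]}

```bash
mkdir -p pics; python3 - <<'E'
from rig import manip, imaging
import cv2, numpy as np
for n in ("top","side"):
    cv2.imwrite(f"pics/{n}0.png",cv2.resize(imaging.get_image(n),(800,600),interpolation=cv2.INTER_CUBIC))
    c=imaging.calibration(n);print(n,np.round(c["mtx"],1).tolist(),np.round(c["cam_to_world"],3).tolist())
s=manip.get_state();print(s["clock"],s["position"],s["ee_rot"],s["width"],s["contact_force"])
E
```

```text
top [[429.8, 0.0, 252.6], [0.0, 429.8, 188.4], [0.0, 0.0, 1.0]] [[0.018, -0.985, 0.172, 0.346], [-1.0, -0.021, -0.014, 0.046], [0.018, -0.172, -0.985, 1.165], [0.0, 0.0, 0.0, 1.0]]
side [[421.2, 0.0, 257.3], [0.0, 421.2, 189.2], [0.0, 0.0, 1.0]] [[0.787, -0.423, 0.449, -0.024], [-0.617, -0.545, 0.567, -0.646], [0.005, -0.724, -0.69, 0.931], [0.0, 0.0, 0.0, 1.0]]
0.1 [0.15196845 0.55408826 0.24150433] [-2.10063062e-04  1.33492112e-01  9.91049518e-01 -8.14879669e-04] 0.08512192954319807 [-0.20766516 -0.71032336  0.30901675]
```

View pics/top0.png

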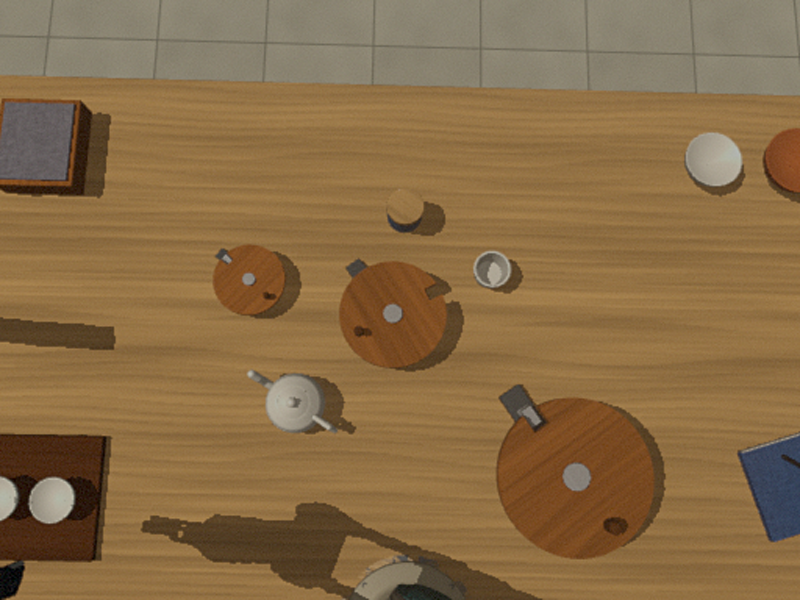

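View pics/side0.png

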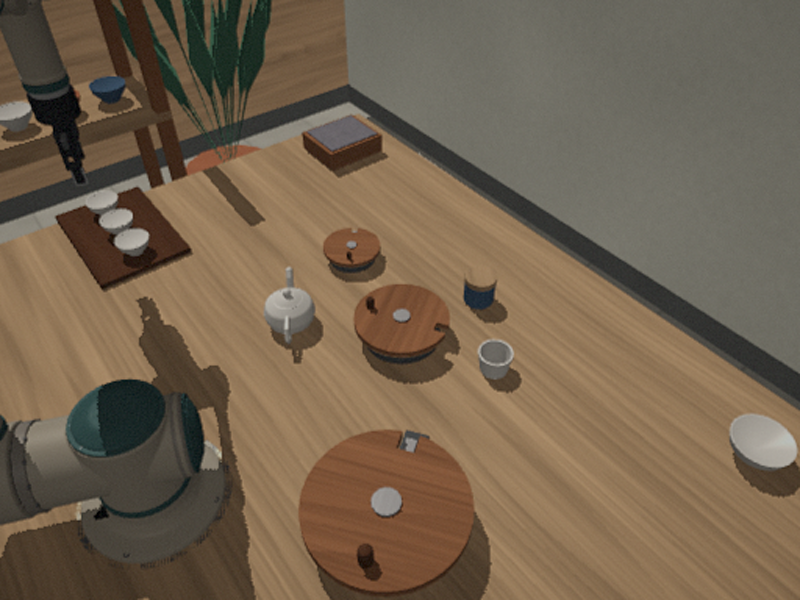

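The candidates in the top view are the small stand (hub at 249,279), the large stand (577,477) and the middle stand (392,313). On the middle one, the tongue is at (357,268), the notch at (437,289) and the peg at (361,331). I choose the middle stand and check it in a close crop.

```bash
cat > h.py <<'E'
from rig import manip, imaging
import cv2, numpy as np
def ray(n,u,v,z,c=None):
    c=c or imaging.calibration(n); T=c["cam_to_world"]
    d=T[:3,:3]@np.linalg.inv(c["mtx"])@[u,v,1]; o=T[:3,3]
    return o+d*(z-o[2])/d[2]
def proj(n,P,c=None):
    c=c or imaging.calibration(n); T=np.linalg.inv(c["cam_to_world"])
    p=c["mtx"]@(T[:3,:3]@P+T[:3,3]); return p[:2]/p[2]
E
python3 - <<'E'
from h import *
im=imaging.get_image("top")
cv2.imwrite("pics/crop1.png",cv2.resize(im[155:245,200:320],(800,600),interpolation=cv2.INTER_CUBIC))
k=1.5625
for nm,u,v,z in [("hub",392,313,.056),("peg",359,331,.076),("notch",437,289,.052),("tongue_end",357,268,.012),("rimL",340,313,.052),("rimR",447,313,.052),("smallL",213,279,.05),("smallR",286,279,.05),("pot",294,403,.089),("spout",250,374,.07),("handle",333,430,.05),("cup",492,269,.045),("caddy",406,204,.068)]:
    print(nm,ray("top",u/k,v/k,z).round(3))
print("side hub",ray("side",401/k,316/k,.056).round(3),ray("side",371/k,301/k,.076).round(3))
E
```

```text
hub [0.509 0.034 0.056]
peg [0.475 0.088 0.076]
notch [ 0.552 -0.041  0.052]
tongue_end [0.593 0.097 0.012]
rimL [0.507 0.121 0.052]
rimR [ 0.511 -0.058  0.052]
smallL [0.561 0.337 0.05 ]
smallR [0.564 0.214 0.05 ]
pot [0.357 0.186 0.089]
spout [0.402 0.262 0.07 ]
handle [0.315 0.126 0.05 ]
cup [ 0.59  -0.135  0.045]
caddy [0.694 0.014 0.068]
side hub [0.51  0.031 0.056] [0.478 0.081 0.076]
```

View pics/crop1.png

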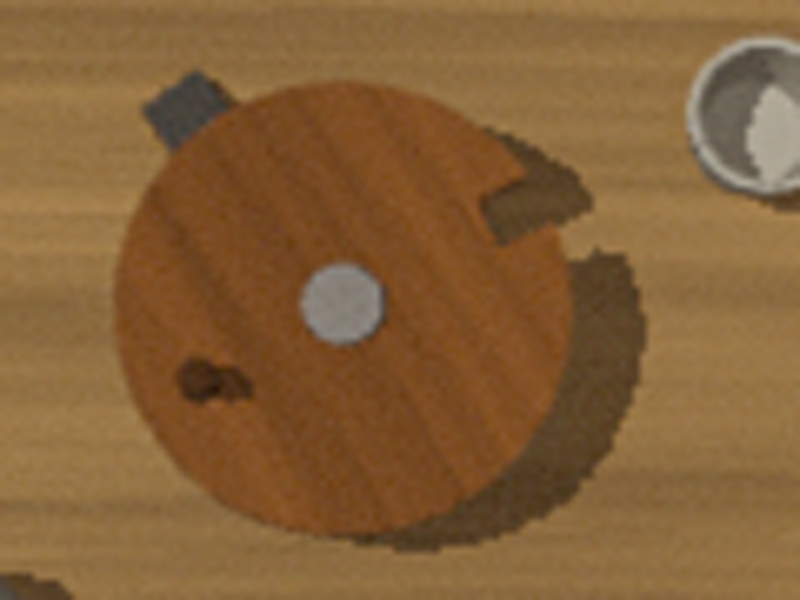

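```bash
python3 - <<'E'
from h import *
f=lambda u,v,z:ray("top",200+u/6.6667-.4,155+v/6.6667-.4,z)[:2]
hub=f(343,304,.056); 
for nm,u,v,z in [("tip",169,90,.012),("c1",195,70,.012),("c2",143,110,.012),("notch in",491,224,.052),("nout",543,203,.052),("peg",195,378,.076),("rimL",115,304,.052),("rimR",573,304,.052),("rimT",345,80,.052),("rimB",345,534,.052)]:
    p=f(u,v,z);d=p-hub;print(nm,p.round(4),"r",np.hypot(*d).round(4),"ang",np.degrees(np.arctan2(d[1],d[0])).round(1))
print(hub)
E
```

```text
tip [0.6028 0.1065] r 0.1188 ang 37.8
c1 [0.6115 0.096 ] r 0.1201 ang 31.3
c2 [0.5942 0.1169] r 0.1192 ang 44.3
notch in [ 0.5426 -0.0242] r 0.067 ang -59.8
nout [ 0.5515 -0.0447] r 0.0892 ang -61.5
peg [0.4762 0.0899] r 0.065 ang 120.2
rimL [0.5076 0.123 ] r 0.0893 ang 90.8
rimR [ 0.5114 -0.0568] r 0.0905 ang -88.4
rimT [0.5996 0.0345] r 0.0907 ang 0.5
rimB [0.4196 0.0312] r 0.0894 ang -178.4
[0.50890058 0.03369519]
```

Measured geometry: axis (0.509, 0.033), rim radius 90 mm (the middle size). The tongue points at 37.8°, the notch at -60° and the peg at 120°, so the platter must turn +98°. First move: shut the gripper and go above a point behind the peg, with tool y radial.

Emit:
{"op": "jog_arm", "data": {
  "deltas": [0, 0, -134.6, 351, -451, -100, 0, 0, 0, -134.6, 351, -451, -100, 0, 0, 0, -134.6, 351, -451, -100, 0, 0, 0, -134.6, 351, -451, -100, 0, 0, 0, -134.6, 351, -451, -100, 0, 0, 0, -134.6, 351, -451, -100, 0, 0, 0, -134.6, 351, -451, -100, 0, 0, 0, -134.6, 351, -451, -100, 0, 0, 0, -134.6, 351, -451, -100, 0, 0, 0, -134.6, 351, -451, -100, 0, 0, 0, -134.6, 351, -451, -100, 0, 0, 0, -134.6, 351, -451, -100, 0, 0, 0, -134.6, 351, -451, -100, 0, 0, 0, -134.6, 351, -451, -100, 0, 0, 0, -134.6, 351, -451, -100, 0, 0, 0, -134.6, 351, -451, -100, 0, 0, 0, -134.6, 351, -451, -100, 0, 0, 0, -134.6, 351, -451, -100, 0, 0, 0, -134.6, 351, -451, -100, 0, 0, 0, -134.6, 351, -451, -100, 0]
}}

```text
clock: 2.15
position: [0.5031, 0.1036, 0.1423]
ee_rot: [0.0, 0.966, 0.26, 0.0]
contact_force: [-0.0, 0.7, 0.5]
width: 0.0001
gripper_force: 0.0
```

```bash
python3 - <<'E'
from h import *
s=manip.get_state();print(s["clock"],s["position"],s["ee_rot"],s["width"],s["contact_force"],s["qpos"])
w=imaging.get_image("wrist");c=imaging.calibration("wrist")
t=imaging.get_image("side")
cv2.imwrite("pics/a.png",np.hstack([cv2.resize(w,(400,300)),cv2.resize(t[130:280,180:380],(400,300),interpolation=cv2.INTER_CUBIC)]))
print(c)
E
```

```text
2.15 [0.50313302 0.10359713 0.14232387] [4.28100667e-05 9.65669923e-01 2.59772202e-01 1.22225351e-05] 9.274537812499843e-05 [-0.02955202  0.7320699   0.50669623] [ 6.76051826e-02  2.63485302e-01  1.78995889e+00 -8.94760645e-05
  1.08810787e+00  1.11287044e+00]
{'mtx': array([[292.35453906,   0.        , 259.90063076],
       [  0.        , 292.35453906, 189.58183547],
       [  0.        ,   0.        ,   1.        ]]), 'cam_to_world': array([[ 5.02131699e-01, -8.20967334e-01, -2.71802119e-01,
         5.71949912e-01],
       [-8.64791151e-01, -4.76631742e-01, -1.57982430e-01,
         1.43875305e-01],
       [ 1.48897114e-04,  3.14380054e-01, -9.49297192e-01,
         2.73887175e-01],
       [ 0.00000000e+00,  0.00000000e+00,  0.00000000e+00,
         1.00000000e+00]])}
```

View pics/a.png

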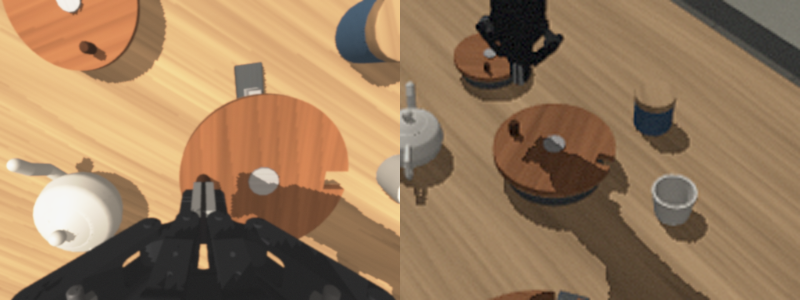

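The wrist view shows the fingers hovering at (205,195), just beyond the peg. The pin tip peeks out on the tongue at (253,93) and the notch is at (335,178). Now I descend with about 11 mm of gap, and work out the arc.

Emit:
{"op": "jog_arm", "data": {
  "deltas": [0, 0, 0, 0, 0, -25, 0, 0, 0, 0, 0, 0, -50, 0, 0, 0, 0, 0, 0, -65, 0, 0, 0, 0, 0, 0, -73, 0, 0, 0, 0, 0, 0, -73, 0, 0, 0, 0, 0, 0, -73, 0]
}}

```text
clock: 2.85
position: [0.5037, 0.1036, 0.0698]
ee_rot: [0.0, 0.966, 0.259, 0.001]
contact_force: [-0.0, 0.5, 0.5]
width: 0.0001
gripper_force: 0.0
```

```bash
python3 - <<'E'
from h import *
s=manip.get_state();print(s["clock"],s["position"],s["contact_force"])
hub=np.array([.509,.0335]);r=np.radians
p0=np.array([.503,.104])
for a in range(120,217,5):
    u=np.array([np.cos(r(a)),np.sin(r(a))]);t=np.array([-u[1],u[0]])
    print(a-120,((hub+.064*u-.019*t-p0)*1000).round(1),end="; ")
E
```

```text
2.85 [0.50374269 0.10360172 0.06983664] [-0.03419517  0.47574906  0.45116942]
0 [-9.5 -5.6]; 5 [-15.1  -7.2]; 10 [-20.6  -9.3]; 15 [-25.8 -11.8]; 20 [-30.8 -14.8]; 25 [-35.5 -18.2]; 30 [-39.9 -22. ]; 35 [-44.  -26.2]; 40 [-47.6 -30.8]; 45 [-50.9 -35.6]; 50 [-53.7 -40.7]; 55 [-56.1 -46. ]; 60 [-58.  -51.5]; 65 [-59.4 -57.2]; 70 [-60.3 -62.9]; 75 [-60.7 -68.7]; 80 [-60.6 -74.5]; 85 [-60.  -80.3]; 90 [-58.9 -86. ]; 95 [-57.3 -91.6];
```

Emit:
{"op": "jog_arm", "data": {
  "deltas": [0, 0, 0, -5, -3, 0, 0, 0, 0, 0, -9.5, -5.6, 0, 0, 0, 0, 5, -15.1, -7.2, 0, 0, 0, 0, 10, -20.6, -9.3, 0, 0, 0, 0, 15, -25.8, -11.8, 0, 0, 0, 0, 20, -30.8, -14.8, 0, 0, 0, 0, 25, -35.5, -18.2, 0, 0, 0, 0, 30, -39.9, -22, 0, 0, 0, 0, 35, -44, -26.2, 0, 0, 0, 0, 40, -47.6, -30.8, 0, 0, 0, 0, 45, -50.9, -35.6, 0, 0, 0, 0, 50, -53.7, -40.7, 0, 0, 0, 0, 55, -56.1, -46, 0, 0, 0, 0, 60, -58, -51.5, 0, 0, 0, 0, 65, -59.4, -57.2, 0, 0, 0, 0, 70, -60.3, -62.9, 0, 0, 0, 0, 75, -60.7, -68.7, 0, 0, 0, 0, 80, -60.6, -74.5, 0, 0, 0, 0, 85, -60, -80.3, 0, 0, 0, 0, 90, -58.9, -86, 0, 0]
}}

```text
clock: 4.85
position: [0.444, 0.0175, 0.0699]
ee_rot: [0.0, 0.498, 0.867, 0.001]
contact_force: [0.9, 1.4, 0.0]
width: 0.0001
gripper_force: 0.5
```

```bash
python3 - <<'E'
from h import *
s=manip.get_state();print(s["clock"],s["position"],s["contact_force"])
w=imaging.get_image("wrist");c=imaging.calibration("wrist");np.savez("w1.npz",**c)
t=imaging.get_image("top")
cv2.imwrite("pics/b_w.png",w)
cv2.imwrite("pics/b.png",np.hstack([cv2.resize(w,(400,300)),cv2.resize(t[145:265,190:350],(400,300),interpolation=cv2.INTER_CUBIC)]))
print("pin wrist px",proj("wrist",np.array([.5738,.0838,.036]),c),"hub",proj("wrist",np.array([.509,.0335,.056]),c))
E
```

```text
4.85 [0.44402907 0.01749154 0.06994232] [0.93744136 1.41939177 0.03230935]
pin wrist px [491.2291112  240.29690685] hub [372.36320378 273.26872548]
```

View pics/b.png

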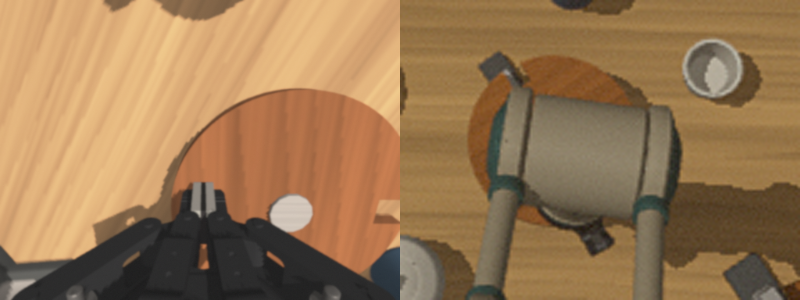

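The peg is being pushed with about 1.5 N. The notch's inner edge shows at the right of the wrist view, near (378,210), so I enlarge that area.

```bash
python3 - <<'E'
import cv2
w=cv2.imread("pics/b_w.png");cv2.imwrite("pics/b2.png",cv2.resize(w[230:320,332:512],(800,400),interpolation=cv2.INTER_CUBIC))
E
```

```text
(no output)
```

View pics/b2.png

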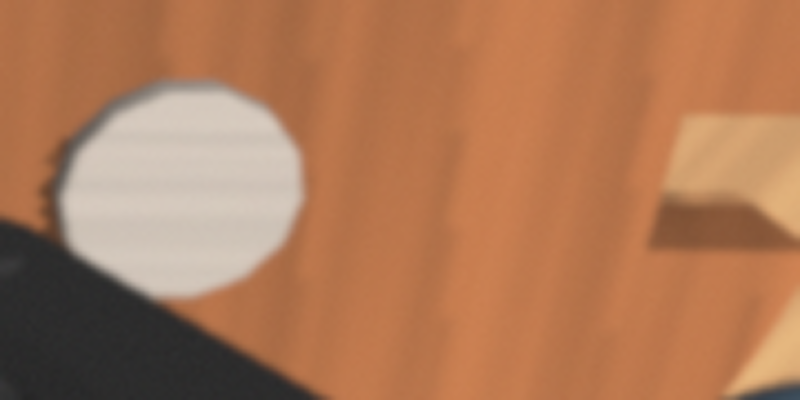

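```bash
python3 - <<'E'
from h import *
c=dict(np.load("w1.npz"));k=4.4444
f=lambda u,v,z:ray("wrist",332+u/k-.4,230+v/k-.4,z,c)[:2]
h=f(184,190,.056);print(h)
for u,v in [(685,115),(648,248),(667,181)]:
    p=f(u,v,.052);d=p-h;print(p,np.hypot(*d),np.degrees(np.arctan2(d[1],d[0])))
hub=np.array([.509,.0335]);r=np.radians
u0=np.array([np.cos(r(210)),np.sin(r(210))]);p0=hub+.064*u0-.019*np.array([-u0[1],u0[0]])
for a in range(212,226,1):
    u=np.array([np.cos(r(a)),np.sin(r(a))]);t=np.array([-u[1],u[0]])
    print(a-210,((hub+.064*u-.019*t-p0)*1000).round(1),end="; ")
E
```

```text
[0.50894031 0.03418247]
[0.56158257 0.07512975] 0.06669248061124802 37.87722215009026
[0.57200688 0.05733752] 0.06718294993359085 20.160837566000502
[0.56669957 0.06649148] 0.06618159726364894 29.22149896585868
2 [ 0.6 -2.3]; 3 [ 0.9 -3.4]; 4 [ 1.2 -4.5]; 5 [ 1.6 -5.6]; 6 [ 2.  -6.7]; 7 [ 2.4 -7.8]; 8 [ 2.8 -8.9]; 9 [  3.2 -10. ]; 10 [  3.7 -11. ]; 11 [  4.2 -12.1]; 12 [  4.7 -13.2]; 13 [  5.2 -14.2]; 14 [  5.7 -15.2]; 15 [  6.2 -16.3];
```

Notch is at 29.2° and the pin at 37.8°, so 8.6° remain. I push on by that, back off, rise, then hover over the hub with the wrist camera above the pin.

Emit:
{"op": "jog_arm", "data": {
  "deltas": [0, 0, 3, 0.9, -3.4, 0, 0, 0, 0, 6, 2, -6.7, 0, 0, 0, 0, 8.5, 3, -9.4, 0, 0, 0, 0, 8.5, 3, -9.4, 0, 0, 0, 0, 8.5, 3, -9.4, 0, 0, 0, 0, 8.5, -6.3, 2.3, 0, 0, 0, 0, 8.5, -6.3, 2.3, 30, 0, 0, 0, 8.5, -6.3, 2.3, 71, 0, 0, 0, 8.5, -6.3, 2.3, 71, 0, 0, 0, -82.2, 64.9, 15.5, 71, 0, 0, 0, -82.2, 64.9, 15.5, 71, 0, 0, 0, -82.2, 64.9, 15.5, 71, 0, 0, 0, -82.2, 64.9, 15.5, 71, 0, 0, 0, -82.2, 64.9, 15.5, 71, 0, 0, 0, -82.2, 64.9, 15.5, 71, 0, 0, 0, -82.2, 64.9, 15.5, 71, 0, 0, 0, -82.2, 64.9, 15.5, 71, 0, 0, 0, -82.2, 64.9, 15.5, 71, 0, 0, 0, -82.2, 64.9, 15.5, 71, 0, 0, 0, -82.2, 64.9, 15.5, 71, 0]
}}

```text
clock: 6.95
position: [0.5079, 0.0339, 0.1396]
ee_rot: [-0.0, 0.947, 0.322, -0.001]
contact_force: [-0.5, -0.4, 0.4]
width: -0.0002
gripper_force: 0.0
```

Emit:
{"op": "jog_arm", "data": {
  "deltas": [0, 0, 0, 0, 0, 0, 0, 0, 0, 0, 0, 0, 0, 0, 0, 0, 0, 0, 0, 0, 0]
}}

```text
clock: 7.25
position: [0.5088, 0.0334, 0.1401]
ee_rot: [-0.0, 0.946, 0.325, -0.0]
contact_force: [0.5, -0.3, -0.6]
width: -0.0003
gripper_force: 0.0
```

```bash
python3 - <<'E'
from h import *
s=manip.get_state();print(s["clock"],s["position"],s["ee_rot"],s["contact_force"])
c=imaging.calibration("wrist");w=imaging.get_image("wrist");np.savez("w2.npz",**c)
cv2.imwrite("pics/c_w.png",w)
p=proj("wrist",np.array([.5738,.0838,.044]),c);print(p,proj("wrist",np.array([.509,.0335,.056]),c))
x,y=(p-[75,56]).astype(int).clip(0);print(x,y)
cv2.imwrite("pics/c.png",cv2.resize(w[y:y+112,x:x+150],None,fx=5,fy=5,interpolation=cv2.INTER_CUBIC))
E
```

```text
7.25 [0.50875722 0.03335407 0.14007336] [-8.49120231e-05  9.45728216e-01  3.24958579e-01 -2.38019482e-04] [ 0.51154413 -0.33805912 -0.58100306]
[260.81089737  89.11631556] [260.4818649  199.33673537]
185 33
```

View pics/c.png

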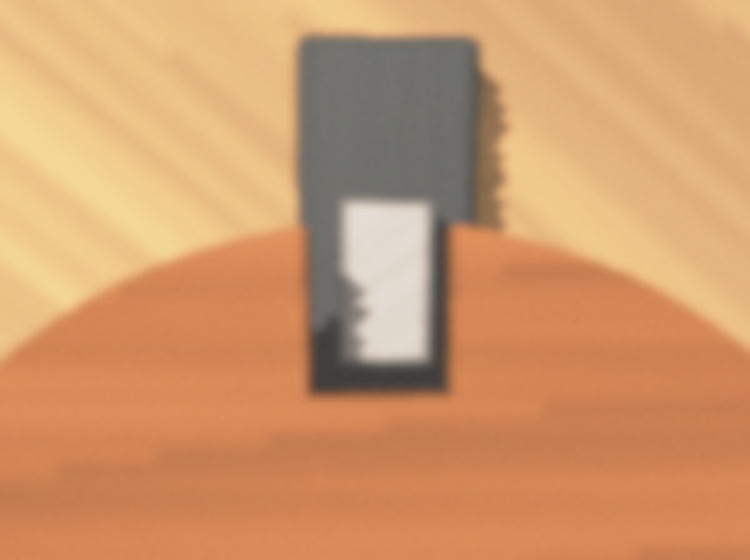

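The pin sits inside the notch: pin columns 342–432, notch 308–448, an offset of about 1.5 mm, which leaves about 2 mm of clearance. Now I press on the hub.

Emit:
{"op": "jog_arm", "data": {
  "deltas": [0, 0, 0, 0, 0, -30, 0, 0, 0, 0, 0, 0, -60, 0, 0, 0, 0, 0, 0, -70, 0, 0, 0, 0, 0, 0, -73, 0, 0, 0, 0, 0, 0, -75, 0, 0, 0, 0, 0, 0, -76, 0, 0, 0, 0, 0, 0, -77, 0, 0, 0, 0, 0, 0, -78, 0, 0, 0, 0, 0, 0, -79, 0, 0, 0, 0, 0, 0, -80, 0, 0, 0, 0, 0, 0, -80, 0, 0, 0, 0, 0, 0, -80, 0]
}}

```text
clock: 8.5
position: [0.5095, 0.033, 0.0604]
ee_rot: [0.0, 0.946, 0.324, 0.0]
contact_force: [-1.4, 0.8, 3.3]
width: 0.0003
gripper_force: 1.7
```

Force is only about 3 N after roughly 6 mm of travel, so the pin has entered. I carry on to the stop.

Emit:
{"op": "jog_arm", "data": {
  "deltas": [0, 0, 0, 0, 0, -1, 0, 0, 0, 0, 0, 0, -2, 0, 0, 0, 0, 0, 0, -3, 0, 0, 0, 0, 0, 0, -4, 0, 0, 0, 0, 0, 0, -4.5, 0, 0, 0, 0, 0, 0, -4.5, 0, 0, 0, 0, 0, 0, -4.5, 0]
}}

```text
clock: 9.2
position: [0.5096, 0.0331, 0.0569]
ee_rot: [0.0, 0.946, 0.324, 0.001]
contact_force: [-3.3, 0.8, 12.8]
width: -0.0001
gripper_force: 6.1
```

Emit:
{"op": "jog_arm", "data": {
  "deltas": [0, 0, 0, 0, 0, -0.7, 0, 0, 0, 0, 0, 0, -1.5, 0, 0, 0, 0, 0, 0, -1.5, 0, 0, 0, 0, 0, 0, -1.5, 0]
}}

```text
clock: 9.6
position: [0.5096, 0.033, 0.0568]
ee_rot: [0.0, 0.946, 0.324, 0.001]
contact_force: [-6.1, 0.1, 23.1]
width: -0.0002
gripper_force: 11.4
```

The stop is firm: 23 N with no further travel, at TCP z = 0.0568. I lift straight up and check.

Emit:
{"op": "jog_arm", "data": {
  "deltas": [0, 0, 0, 0, 0, 3, 0, 0, 0, 0, 0, 0, 6, 0, 0, 0, 0, 0, 0, 30, 0, 0, 0, 0, 0, 0, 70, 0, 0, 0, 0, 0, 0, 86, 0, 0, 0, 0, 0, 0, 86, 0, 0, 0, 0, 0, 0, 86, 0, 0, 0, 0, 0, 0, 86, 0]
}}

```text
clock: 10.4
position: [0.508, 0.0331, 0.1386]
ee_rot: [-0.001, 0.946, 0.324, -0.002]
contact_force: [-0.8, -0.7, -0.2]
width: 0.0002
gripper_force: 0.0
```

```bash
python3 - <<'E'
from h import *
s=manip.get_state();print(s["clock"],s["position"],s["contact_force"])
w=imaging.get_image("wrist");t=imaging.get_image("side")
cv2.imwrite("pics/d.png",np.hstack([cv2.resize(w[33:145,185:335],(400,300),interpolation=cv2.INTER_CUBIC),cv2.resize(t[150:270,170:330],(400,300),interpolation=cv2.INTER_CUBIC)]))
E
```

```text
10.4 [0.50803943 0.0330566  0.13863908] [-0.83190262 -0.69059403 -0.19543446]
```

View pics/d.png

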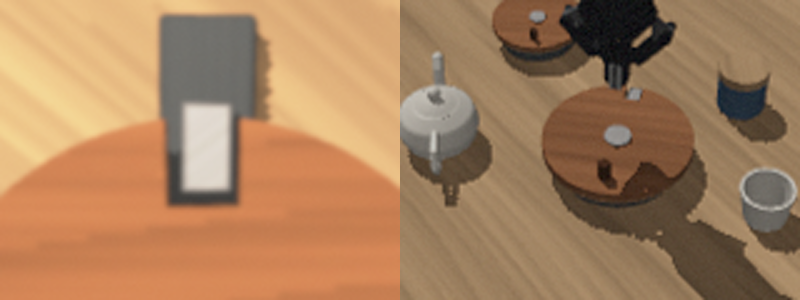

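The pin stands inside the notch at (207,148), the platter sits low on its foot in the side view, and the teapot, cup and caddy are untouched. I raise the hand further and hand in.

Emit:
{"op": "jog_arm", "data": {
  "deltas": [0, 0, 0, 0, 0, 50, 0, 0, 0, 0, 0, 0, 100, 0, 0, 0, 0, 0, 0, 100, 0, 0, 0, 0, 0, 0, 100, 0, 0, 0, 0, 0, 0, 100, 0]
}}

```text
clock: 11.0
position: [0.5081, 0.0331, 0.2387]
ee_rot: [-0.001, 0.946, 0.324, -0.002]
contact_force: [-0.7, 0.4, -1.1]
width: -0.0002
gripper_force: 0.0
```

```bash
python3 -c "
from rig import manip
print(manip.sign_off())"
```

```text
the job is handed in; nothing more can be done
None
```

I turned the middle-sized stand's platter by its peg until the notch was over the pin, pressed it home to the firm stop, and withdrew the hand; the job was handed in at 11 s, and the teapot, cup and caddy were not touched.

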